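# Index the lock carousel and lock it

### The arm

A 7-joint arm with a two-finger parallel gripper is mounted at the origin on the work surface. World frame = base frame: x ahead of the robot, y to its left, z up, the work surface at z = 0. Lengths are in m, angles in degrees, forces in N, time in s.
With the tool pointing down it reaches from about 0.4 to 0.75 m from the base axis. Payload 19.5 kg.
Tool frame: the origin (TCP) lies between the finger pads; the fingertips stand 25 mm ahead of it and the grasp point (between the pads) lies 6 mm ahead of it; z points along the fingers, y is the line along which they close (so a half turn about z gives the same grasp; the last joint's range is limited). The gripper opens to 85 mm and grips with 20 to 120 N. Pads are 22 mm wide; open, the fingers measure 114 mm over their backs; the gripper's body (76 mm by 85 mm) begins 54 mm behind the grasp point. The pads swing forward as they close: fully open they stand 13 mm farther back than shut.
Start: joints at [-69.368, 40.479, -1.581, 85.061, 1.261, 54.483, -4.326], TCP at [0.225, 0.529, 0.256] pointing down, gripper open.
Joint ranges: [-155.06, 155.06], [-18.47, 123.98], [-90, 86.84], [0, 140.48], [-83.41, 263.41], [0, 116], [-161.91, 161.91]. Speed limits (degrees/s): [108.29, 108.29, 147.25, 147.25, 172.46, 172.46, 172.46].

### API

Orientations are given as a 3x3 rotation matrix whose columns are the frame's x, y, z axes.
In Python, from workcell import arm gives the robot as it stands. The module is installed in compiled form; this text tells all that it offers.
- The arm moves only by the tool drive_tool, never from a script. Its argument "motion" is a list of rows, each an object of numbers: "jaw": the gripper's target within -1 to 1 (fully open at 1, half-way at 0, shut at -1); "x", "y", "z": the shift along the tool's x, y, z in cm; "twist": the turn about the tool's z in degrees. A call has 1 to 5 rows; each row is the pose to reach, as a shift and turn from the pose commanded when the call began, along the tool's axes at that moment; what a row does not reach only later rows make up. A row lasts 1/10 s, in which the tool goes at most 50 mm and 8.59 degrees, less where a joint would pass 70% of its speed; a pose out of reach is approached as far as the arm can. A call with a gripper value outside its range is refused whole. The fingers move at their own pace and stop on an object; the grip force is fixed at half the most. Time passes only in rows, so rows that repeat a pose let the fingers close. It gives the time, the measured TCP pose, the force, the opening and the grip force at its end, in the units of the state.
- arm.observe(): the state, without advancing time (a new reading comes with each control period).
- arm.capture(name): name is "scene" or "top"; returns a dict with "pixels" (480x640x3 uint8, red, green, blue), "fx", "fy", "cx", "cy" (pixels), "xyz" and "orientation" of the camera in the world. Camera axes: x right, y down, z forward; pixel columns grow to the right and rows downward; lengths in m; the calibration is good to about 2 mm. A picture is of the moment at which its call begins. There is no depth.
- arm.close_job(): hands the job in; it is judged then, once.
The state is a dict: "clock": time; "qpos": joint angles; "dq": joint speeds; "effort": joint torques, N m; "tcp_pos": TCP position; "eef_rot": TCP orientation; "ft_force": force on the tool from outside, world axes, zero at the start; "torque": the same for the moment, N m; "gripper_width": finger opening in m; "grip_force": force on a finger pad.
Only numpy, scipy, OpenCV 4.12 (cv2) and the standard library are available. Lean on these libraries where they do the work, as an engineer would, in place of code of your own. Each camera call takes 0.05 s, during which the arm holds its last target. There are 200 camera calls.

### The job

Turn the locksmith's carousel round by the rim until the padlock stands at the front, under the plunger bracket, and then lock the carousel there by pressing the plunger's knob fully home into the rim socket of the padlock's bay. If the plunger lands on the rim ring beside the socket, do not force it: shift the carousel a little and try again. Handle the carousel and plunger gently (never more than 40 N) and leave the other things on the bench where they are.

Things in the scene. Friction and masses are not known exactly. Their poses are not given: they have to be found in the camera images.
- base: Fixed base of the carousel: grey plate 270 x 270 x 12 mm on the bench. Origin on the carousel's vertical axis at bench height, z up; its own -x side is the front, where the plunger bracket stands. More than 40 N from the robot on base, carousel or plunger damages them.
- disc_axis (a point): Fixed point: axis of the turning aluminium disc, on its top, 45 mm above the bench. Disc radius 130 mm; it turns endlessly both ways, unsprung, and stays where left (friction 0.35 N m, some 3 N at the rim). Six bays on it, 60 degrees apart, hold lock parts; all but the padlock at most 47 mm high.
- ring_front (a point): Fixed point under the plunger, at the top of the raised steel ring that turns with the disc (radius 94 to 116 mm, top 57 mm above the bench). Six radial sockets cut through the ring, 60 degrees apart, one straight outward of each bay, each 13 mm wide with lips rounded to 3 mm radius, 12 mm deep.
- peg_circle_front (a point): Fixed point at the front on the circle of the push pegs, at their tops' height: six upright steel pegs of 10 mm diameter near the disc's rim, turning with it, 122 mm from the axis, tops 73 mm above the bench (28 above the disc), halfway between the sockets (30 degrees from each). They pass freely under the bracket.
- bracket (a point): Fixed point on top of the front bracket, mid-length of its arm. Post 26 mm wide, 140 to 156 mm from the axis; arm 26 mm wide reaching in to 90 mm from the axis, underside 80 mm and top 92 mm above the bench.
- padlock: Brass padlock 40 (tangential) x 18 x 34 mm, upright, steel shackle on top, 60 mm high in all; the only part with a shackle. Origin: centre of its underside, 70 mm from the axis; own -x points outward. Clamped in its bay, it turns with the carousel, but it may sit up to 0.055 rad round the axis from the middle of its bay, so its pose gives its socket's direction only to 0.055 rad (6 mm at the ring).
- plunger: Black knob 28 mm across, 16 high, on an upright 10 mm flat-tipped pin, 105 mm from the axis at the front. Origin: middle of the knob's top, 128 mm above the bench when up (start), 112 fully home. 4 N friction, stays where left. Meets the ring after 5 mm; goes on only in a socket: freely within 1.5 mm of its middle, within about 2.5 mm a push of up to 20 N turns the carousel to fit, else it jams.
- screwdriver: Bystander: screwdriver lying on the bench, 190 mm long.
- file: Bystander: flat file with a wooden handle lying on the bench, 240 mm long, 18 mm high.
- pin_cup: Bystander: small steel cup, 64 mm across, 45 mm high.
- oil_bottle: Bystander: small white oil bottle, 44 mm across, 100 mm high.
- lock_barrel: Bystander: brass lock barrel lying on the bench, 60 mm long, 32 mm high.
- key_blank: Bystander: brass key blank lying flat, 65 mm long, 4 mm thick.
- steel_block: Bystander: steel block 50 x 35 x 30 mm.

How it is judged:
By the outcome, as a careful person would: the job done as asked, in the order asked, and still so for the second after the job is handed in, with the robot touching nothing.
It also fails if it takes over 72 s, if anything falls off the work surface, if the arm or the gripper's body presses on something with over 40 N, if the wrist force passes 120 N, or if a joint passes its speed limit or range.

## Working session

There is one attempt and no reset: what is moved stays moved. The work goes in short steps, Python scripts to look and compute and a tool call to move; the robot and the scene stay as the last step left them, time stands still between calls to the robot, and variables do not carry over. Pictures are saved under pics/ and viewed, at most 10 in all, crops included, and the job is handed in when it is done.

Besides the shell and the picture viewer there is one more tool, called after "Request:" as name(argument=value, ...) on one line, values as JSON. drive_tool: Moves the arm, as the interface text tells. Its arguments: {"type":"object","properties":{"motion":{"type":"array","items":{"type":"object","properties":{"jaw":{"type":"number"},"x":{"type":"number"},"y":{"type":"number"},"z":{"type":"number"},"twist":{"type":"number"}}}}},"required":["motion"]}

```bash
mkdir -p pics
cat > h.py <<'E'
from workcell import arm
import numpy as np, cv2
def snap(n,f):
    c=arm.capture(n); np.savez(f'pics/{f}.npz',**c); cv2.imwrite(f'pics/{f}.png',c['pixels'][:,:,::-1]); return c
def ray(c,u,v,z):
    d=np.array(c['orientation'])@np.array([(u-c['cx'])/c['fx'],(v-c['cy'])/c['fy'],1]); o=np.array(c['xyz']); return o+d*(z-o[2])/d[2]
def proj(c,p):
    q=np.array(c['orientation']).T@(np.array(p)-np.array(c['xyz'])); return np.array([c['fx']*q[0]/q[2]+c['cx'],c['fy']*q[1]/q[2]+c['cy']])
E
python3 - <<'E'
from h import *
a=snap('scene','s0');b=snap('top','t0')
for c in(a,b): print(c['xyz'],c['orientation'],c['fx'])
print(arm.observe())
E
```

```text
[ 0.98622924 -0.34580288  0.64976262] [[ 0.70926241  0.47639131 -0.51961346]
 [ 0.70485167 -0.46728048  0.53369755]
 [ 0.01144365 -0.74478203 -0.66720969]] 450.2917943588079
[0.32767055 0.09125479 1.2427841 ] [[-0.01364963 -0.98038315  0.19662798]
 [-0.99987958  0.01193071 -0.00992394]
 [ 0.00738335 -0.19673976 -0.98042794]] 600.9248935346205
{'clock': 0.1, 'qpos': array([-69.36713355,  40.50794497,  -1.58148784,  85.08149513,
         1.26166419,  54.48177508,  -4.32568776]), 'dq': array([-0.00575417, -0.04195822,  0.07496423,  0.00684833, -0.0202369 ,
       -0.04592941, -0.0158573 ]), 'effort': array([ 1.38720410e-03, -8.84271383e+01,  1.23573773e+00, -2.36450046e+01,
        1.69947103e-02,  4.96205306e-03, -4.62254533e-06]), 'tcp_pos': array([0.22480315, 0.52900923, 0.25589947]), 'eef_rot': array([[-9.20354954e-01,  3.91083953e-01, -3.17726748e-04],
       [ 3.91084078e-01,  9.20354530e-01, -8.84669839e-04],
       [-5.35589262e-05, -9.38468141e-04, -9.99999558e-01]]), 'ft_force': array([-0.43490753, -0.4074252 ,  0.59349872]), 'torque': array([-0.00662905,  0.01878956,  0.00090552]), 'grip_force': 0.0, 'gripper_width': 0.08519329261580251}
```

View pics/t0.png

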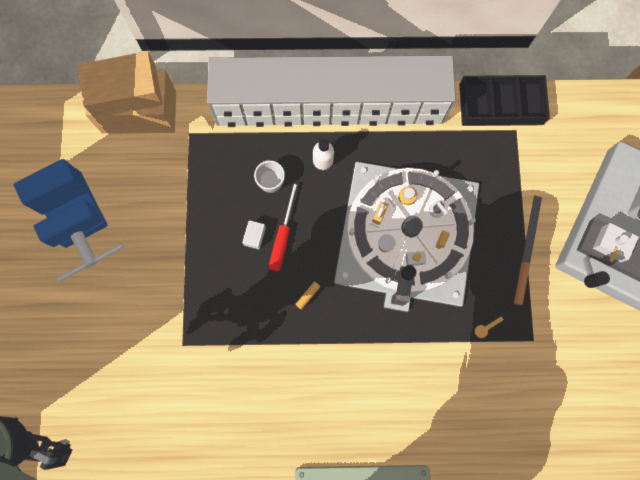

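View pics/s0.png

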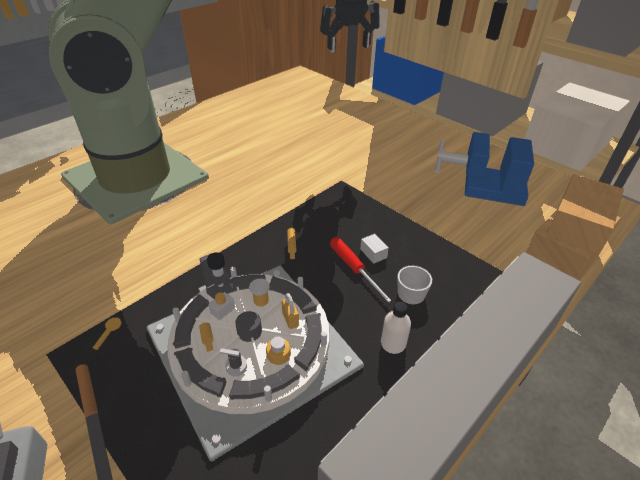

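The top view shows the carousel at about (411,227), with the bracket and plunger at (405,275–300) on the robot side. I'll zoom in on both views.

Run:
```python
import cv2,numpy as np
a=cv2.imread('pics/t0.png')[155:315,330:490];b=cv2.imread('pics/s0.png')[245:420,140:340]
a=cv2.resize(a,(400,400),interpolation=cv2.INTER_CUBIC);b=cv2.resize(b,(400,350),interpolation=cv2.INTER_CUBIC)
b=cv2.copyMakeBorder(b,0,50,0,0,cv2.BORDER_CONSTANT)
cv2.imwrite('pics/z0.png',np.hstack([a,b]))
from h import ray,proj
T=dict(np.load('pics/t0.npz'))
for n,u,v,z in[('padlocktop?',379,210,.10),('hub',411,227,.06),('knob',408,272,.128),('bracketpost',398,300,.09)]: print(n,ray(T,u,v,z))
```

```text
padlocktop? [ 0.62668185 -0.04012598  0.1       ]
hub [ 0.60091245 -0.10830237  0.06      ]
knob [ 0.49859215 -0.08737734  0.128     ]
bracketpost [ 0.45023028 -0.0718694   0.09      ]
```

View pics/z0.png

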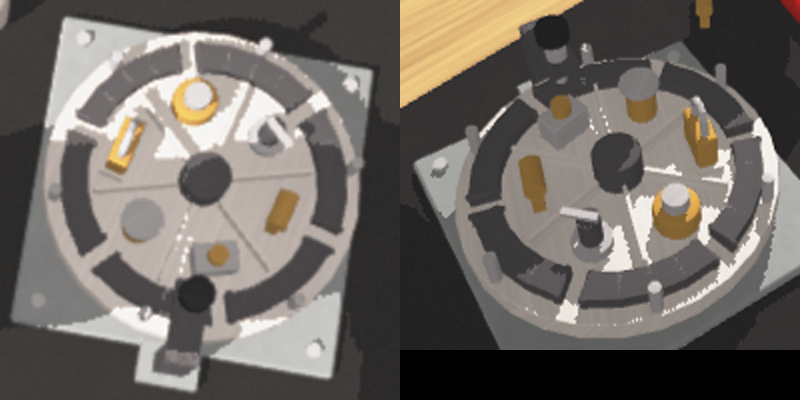

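The padlock is at the upper left of the top view, at pixel (380,212), and its socket gap is at about (364,207). Next I'll measure the axis, front direction and socket angles.

```bash
cat >> h.py <<'E'
def polar(c,ax,r,z,g):
    im=cv2.cvtColor(c['pixels'],cv2.COLOR_RGB2GRAY)
    P=np.array([proj(c,[ax[0]+r*np.cos(t),ax[1]+r*np.sin(t),z]) for t in np.radians(g)],np.float32)
    return cv2.remap(im,P[:,0],P[:,1],cv2.INTER_LINEAR).ravel().astype(int)
E
python3 - <<'E'
from h import *
T=dict(np.load('pics/t0.npz'));S=dict(np.load('pics/s0.npz'))
cr=np.array([(65,18),(372,70),(330,383),(12,320)])/2.5+[330,155]
W=np.array([ray(T,u,v,.012) for u,v in cr]);print(W.round(4),W.mean(0))
k=ray(T,195/2.5+330,292/2.5+155,.128);print('knob',k)
e=(W[3]-W[0])+(W[2]-W[1]);print('frontdir deg',np.degrees(np.arctan2(e[1],e[0])))
# ring mask circle
im=cv2.cvtColor(T['pixels'],cv2.COLOR_RGB2GRAY)
ax=W.mean(0)
for ax in (ax,):
  d=k-ax;print('knob r,ang',np.hypot(*d[:2]),np.degrees(np.arctan2(d[1],d[0])))
  g=np.arange(-180,180,2)
  for n,c in(('T',T),('S',S)):
    p=polar(c,ax,.105,.057,g); print(n,[(int(a),int(b)) for a,b in zip(g,p) if b>95])
# padlock brass
h=cv2.cvtColor(T['pixels'],cv2.COLOR_RGB2HSV)
m=((h[:,:,0]>12)&(h[:,:,0]<30)&(h[:,:,1]>110)&(h[:,:,2]>90)).astype(np.uint8)
n,l,st,ce=cv2.connectedComponentsWithStats(m[155:315,330:490])
for i in range(1,n):
  if st[i,4]>15:
    q=ray(T,*(ce[i]+[330,155]),.079);d=q-ax;print(ce[i]+[330,155],st[i,4],q,np.hypot(*d[:2]),np.degrees(np.arctan2(d[1],d[0])))
E
```

```text
[[ 0.7563 -0.0043  0.012 ]
 [ 0.7068 -0.2658  0.012 ]
 [ 0.44   -0.2136  0.012 ]
 [ 0.4953  0.0462  0.012 ]] [ 0.59960789 -0.10934579  0.012     ]
knob [ 0.49897167 -0.08739366  0.128     ]
frontdir deg 168.98114922515302
knob r,ang 0.10300264721126795 167.69462683973765
T [(-180, 108), (-178, 179), (-176, 177), (-174, 163), (-118, 140), (-116, 177), (-114, 173), (-72, 108), (-70, 110), (-68, 109), (-66, 109), (-64, 107), (-62, 106), (-60, 110), (-58, 149), (-56, 176), (-54, 177), (-52, 152), (-50, 103), (-48, 109), (-46, 109), (-44, 109), (-42, 109), (-40, 110), (-38, 110), (-36, 109), (-34, 109), (-32, 109), (-30, 110), (-28, 109), (-26, 113), (-24, 117), (-22, 109), (-20, 109), (-18, 109), (-16, 110), (-14, 113), (-12, 110), (-10, 109), (-8, 109), (-6, 110), (-4, 110), (-2, 109), (0, 115), (2, 213), (4, 209), (6, 172), (8, 137), (10, 111), (12, 110), (14, 109), (16, 110), (18, 109), (20, 112), (22, 117), (24, 109), (26, 110), (28, 109), (30, 110), (32, 119), (34, 120), (36, 110), (38, 110), (40, 109), (42, 109), (44, 112), (46, 126), (48, 110), (50, 109), (52, 110), (54, 110), (56
[... 353 characters left out ...]
, 96), (32, 96), (34, 96), (36, 96), (38, 96), (40, 96), (42, 97), (44, 97), (46, 98), (48, 103), (50, 97), (52, 97), (54, 97), (56, 98), (58, 98), (60, 104), (62, 139), (72, 97), (122, 142), (124, 138), (126, 121), (128, 122), (130, 120), (132, 121), (134, 119), (136, 106)]
[406.07692308 197.51748252] 143 [ 0.65742517 -0.09786508  0.079     ] 0.058946116017486214 11.231065006480478
[378.8173913  214.16521739] 115 [ 0.62359451 -0.04188769  0.079     ] 0.07159576036323552 70.42573029948228
[442.3015873  239.20634921] 126 [ 0.57095636 -0.16613326  0.079     ] 0.06360602732444583 -116.77275367233234
[416.72 256.6 ] 50 [ 0.53655542 -0.11374865  0.079     ] 0.06320601060036309 -176.00560957183575
```

```bash
cat >> h.py <<'E'
def go(x,y,z,yaw):
    s=arm.observe();R=s['eef_rot'];d=R.T@(np.array([x,y,z])-s['tcp_pos'])*100
    y0=np.degrees(np.arctan2(R[1,1],R[0,1])); t=-((yaw-y0+180)%360-180)
    print('clk',s['clock'],'tcp',s['tcp_pos'].round(4),'yaw',y0.round(2),'F',s['ft_force'].round(1)); print('shift',d.round(2),'twist',t.round(1))
def sockets(c,ax,z=.057,g=np.arange(-180,180,.5)):
    # centre of bright gaps: brightness at r=.105, relative to local median
    p=sum(polar(c,ax,r,z,g) for r in(.101,.105,.109))/3.
    out=[];m=p>135
    n,l=cv2.connectedComponents(m.astype(np.uint8)[None])
    l=l.ravel()
    for i in range(1,n):
        if 4<(l==i).sum()<24: out.append((round(float(g[l==i].mean()),2),int((l==i).sum())))
    return out
E
python3 - <<'E'
from h import *
from scipy.optimize import least_squares
T=dict(np.load('pics/t0.npz'))
P=np.array([(265,43),(355,162),(297,298),(145,312),(55,190)])/2.5+[330,155]
W=np.array([ray(T,u,v,.071)[:2] for u,v in P])
f=lambda q:np.hypot(*(W-q).T)-.122
r=least_squares(f,[.6,-.109]);print(r.x,r.fun)
ax=r.x;d=W-ax;print(np.degrees(np.arctan2(d[:,1],d[:,0])))
for a in(ax,[.5996,-.1093],[.6009,-.1083]):
  a=np.array(a);print(a,sockets(T,a)); k=np.array([.49897,-.08739])-a;print(np.hypot(*k),np.degrees(np.arctan2(k[1],k[0])))
x=ax+.122*np.array([np.cos(np.radians(34)),np.sin(np.radians(34))]);print(x)
go(x[0],x[1],.16,-56)
E
```

```text
[ 0.60290911 -0.10873108] [ 0.00016038 -0.00055746 -0.0001613   0.00033688 -0.00072269]
[ -26.16649325  -85.8237735  -145.96926155  154.69497977   95.36207658]
[ 0.60290911 -0.10873108] [(-176.0, 11), (-117.0, 11), (-56.75, 14), (4.25, 14), (65.0, 13), (125.0, 13)]
0.10610739853420692 168.39711846987998
[ 0.5996 -0.1093] [(-176.5, 11), (-115.5, 11), (-55.0, 13), (4.25, 14), (63.5, 13), (123.25, 12)]
0.10298759634053024 167.71678981624146
[ 0.6009 -0.1083] [(-176.0, 11), (-115.75, 10), (-56.0, 13), (3.75, 14), (64.0, 13), (124.25, 12)]
0.10405264532917936 168.4071330376515
[ 0.70405169 -0.04050955]
clk 0.1 tcp [0.2248 0.529  0.2559] yaw 66.98 F [-0.4 -0.4  0.6]
shift [-66.38 -33.66   9.63] twist 123.0
```

Request:
drive_tool(motion=[{"x":-66.4,"y":-33.7,"z":6,"twist":123,"jaw":-0.4},{"x":-66.4,"y":-33.7,"z":6,"twist":123,"jaw":-0.4},{"x":-66.4,"y":-33.7,"z":6,"twist":123,"jaw":-0.4},{"x":-66.4,"y":-33.7,"z":6,"twist":123,"jaw":-0.4},{"x":-66.4,"y":-33.7,"z":6,"twist":123,"jaw":-0.4}])

```text
clock: 0.6
tcp_pos: [0.3862, 0.3368, 0.236]
eef_rot: [[-0.401, 0.916, -0.0], [0.916, 0.401, -0.0], [-0.0, -0.0, -1.0]]
ft_force: [0.5, 1.2, 0.2]
gripper_width: 0.0259
grip_force: 0.0
```

```bash
python3 -c "
from h import *
go(.703,-.040,.2,-56)"
```

```text
clk 0.6 tcp [0.3862 0.3368 0.236 ] yaw 23.66 F [0.5 1.2 0.2]
shift [-47.23  13.9    3.61] twist 79.7
```

Request:
drive_tool(motion=[{"x":-47.2,"y":13.9,"z":3.6,"twist":79.7,"jaw":-0.4},{"x":-47.2,"y":13.9,"z":3.6,"twist":79.7,"jaw":-0.4},{"x":-47.2,"y":13.9,"z":3.6,"twist":79.7,"jaw":-0.4},{"x":-47.2,"y":13.9,"z":3.6,"twist":79.7,"jaw":-0.4},{"x":-47.2,"y":13.9,"z":3.6,"twist":79.7,"jaw":-0.4}])

```text
clock: 1.1
tcp_pos: [0.5479, 0.1469, 0.2177]
eef_rot: [[0.331, 0.944, -0.0], [0.944, -0.331, 0.0], [-0.0, -0.0, -1.0]]
ft_force: [1.2, 1.3, 0.3]
gripper_width: 0.0254
grip_force: 0.0
```

```bash
python3 -c "
from h import *
go(.703,-.040,.16,-56)"
```

```text
clk 1.1 tcp [0.5479 0.1469 0.2177] yaw -19.31 F [1.2 1.3 0.3]
shift [-12.51  20.82   5.77] twist 36.7
```

Request:
drive_tool(motion=[{"x":-12.5,"y":20.8,"z":5.8,"twist":36.7,"jaw":-0.4},{"x":-12.5,"y":20.8,"z":5.8,"twist":36.7,"jaw":-0.4},{"x":-12.5,"y":20.8,"z":5.8,"twist":36.7,"jaw":-0.4},{"x":-12.5,"y":20.8,"z":5.8,"twist":36.7,"jaw":-0.4},{"x":-12.5,"y":20.8,"z":5.8,"twist":36.7,"jaw":-0.4}])

```text
clock: 1.6
tcp_pos: [0.7038, -0.0384, 0.1591]
eef_rot: [[0.829, 0.56, -0.001], [0.56, -0.829, -0.0], [-0.001, -0.0, -1.0]]
ft_force: [0.2, 0.8, -0.4]
gripper_width: 0.0255
grip_force: 0.0
```

```bash
python3 -c "
from h import *
go(.703,-.040,.10,-56)
s=snap('scene','s1');i=s['pixels'][230:430,140:340,::-1];cv2.imwrite('pics/z1.png',cv2.resize(i,(600,600),interpolation=cv2.INTER_CUBIC))
for a in(34.2,):
  t=np.radians(a);print(3*(proj(s,[.602+.122*np.cos(t),-.1085+.122*np.sin(t),.073])-[140,230]))"
```

```text
clk 1.6 tcp [ 0.7038 -0.0384  0.1591] yaw -55.96 F [ 0.2  0.8 -0.4]
shift [-0.15  0.09  5.91] twist 0.0
[556.90907514 313.76810901]
```

View pics/z1.png

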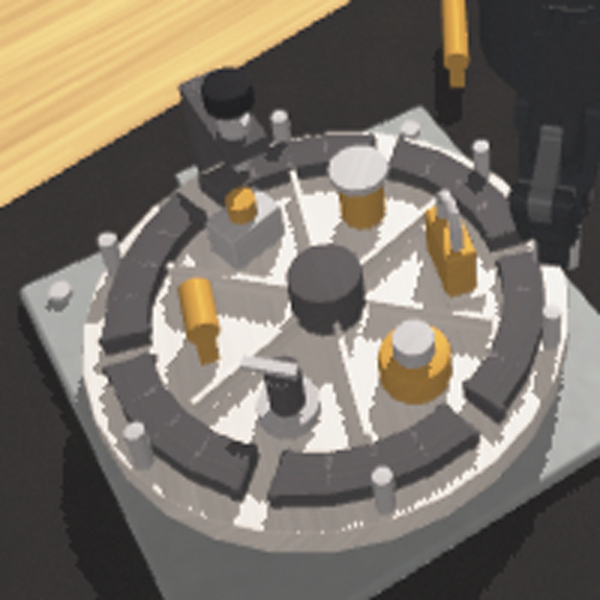

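The padlock (brass body, grey shackle, crop (452,245)) has its socket at (515,245). The 34° peg at (552,312) matches the prediction to within 2 mm, so I'll lower the fingers around it.

Request:
drive_tool(motion=[{"x":-0.1,"y":0.1,"z":3,"jaw":-0.4},{"x":-0.1,"y":0.1,"z":5,"jaw":-0.4},{"x":-0.1,"y":0.1,"z":6,"jaw":-0.4},{"x":-0.1,"y":0.1,"z":6.7,"jaw":-0.4},{"x":-0.1,"y":0.1,"z":7.1,"jaw":-0.4}])

```text
invalid input
```

```bash
cat >> h.py <<'E'
AX=np.array([.602,-.1085])
def arc(a0,a1,n,r=.122,z=.087):
    s=arm.observe();R=s['eef_rot'];y0=np.degrees(np.arctan2(R[1,1],R[0,1]))
    for a in np.linspace(a0,a1,n+1)[1:]:
        t=np.radians(a);p=np.r_[AX+r*np.array([np.cos(t),np.sin(t)]),z]
        d=R.T@(p-s['tcp_pos'])*100; print('a %.1f'%a,d.round(2),'tw %.1f'%-((a-90-y0+180)%360-180))
def peg():
    s=arm.observe();d=s['tcp_pos'][:2]-AX;print('r %.4f ang %.2f'%(np.hypot(*d),np.degrees(np.arctan2(d[1],d[0]))),s['tcp_pos'].round(4),s['ft_force'].round(1),s['clock'],s['gripper_width'])
E
python3 -c "
from h import *
peg();arc(34,62,5)"
```

```text
r 0.1212 ang 31.06 [ 0.7058 -0.046   0.1565] [ 4.1 -9.7 -2.7] 1.65 0.025776280431842175
a 39.6 [ 0.06 -1.83  6.95] tw -5.8
a 45.2 [-0.12 -3.01  6.94] tw -11.4
a 50.8 [-0.41 -4.17  6.94] tw -17.0
a 56.4 [-0.82 -5.29  6.94] tw -22.6
a 62.0 [-1.33 -6.36  6.94] tw -28.2
```

Request:
drive_tool(motion=[{"x":0,"y":0,"z":0,"twist":0,"jaw":-0.4},{"x":0,"y":0,"z":0,"twist":0,"jaw":-0.4}])

```text
clock: 1.85
tcp_pos: [0.7027, -0.0367, 0.1596]
eef_rot: [[0.826, 0.564, -0.001], [0.564, -0.826, 0.0], [-0.0, -0.001, -1.0]]
ft_force: [0.6, 0.4, 0.4]
gripper_width: 0.0256
grip_force: 0.0
```

```bash
python3 -c "
from h import *
peg();go(.703,-.040,.087,-56)"
```

```text
r 0.1237 ang 35.49 [ 0.7027 -0.0367  0.1596] [0.6 0.4 0.4] 1.85 0.02560019245683585
clk 1.85 tcp [ 0.7027 -0.0367  0.1596] yaw -55.64 F [0.6 0.4 0.4]
shift [-0.16  0.3   7.26] twist 0.4
```

Request:
drive_tool(motion=[{"x":-0.1,"y":0.1,"z":2,"twist":0,"jaw":-0.4},{"x":-0.1,"y":0.1,"z":4,"twist":0,"jaw":-0.4},{"x":-0.1,"y":0.1,"z":5,"twist":0,"jaw":-0.4},{"x":-0.1,"y":0.1,"z":5.5,"twist":0,"jaw":-0.4},{"x":-0.1,"y":0.1,"z":5.5,"twist":0,"jaw":-0.4}])

```text
clock: 2.35
tcp_pos: [0.7027, -0.038, 0.1052]
eef_rot: [[0.825, 0.565, -0.0], [0.565, -0.825, 0.0], [-0.0, -0.0, -1.0]]
ft_force: [0.2, 0.1, 0.3]
gripper_width: 0.0256
grip_force: 0.0
```

```bash
python3 -c "
from h import *
peg();go(.703,-.040,.087,-56)"
```

```text
r 0.1229 ang 35.01 [ 0.7027 -0.038   0.1052] [0.2 0.1 0.3] 2.35 0.0255831732060084
clk 2.35 tcp [ 0.7027 -0.038   0.1052] yaw -55.63 F [0.2 0.1 0.3]
shift [-0.08  0.18  1.82] twist 0.4
```

Request:
drive_tool(motion=[{"x":-0.1,"y":0.1,"z":0.6,"twist":0,"jaw":-0.4},{"x":-0.1,"y":0.1,"z":1.2,"twist":0,"jaw":-0.4},{"x":-0.1,"y":0.1,"z":1.6,"twist":0,"jaw":-0.4},{"x":-0.1,"y":0.1,"z":1.8,"twist":0,"jaw":-0.4},{"x":-0.1,"y":0.1,"z":1.8,"twist":0,"jaw":-0.4}])

```text
clock: 2.85
tcp_pos: [0.7024, -0.04, 0.0867]
eef_rot: [[0.826, 0.564, -0.0], [0.564, -0.826, -0.0], [-0.0, -0.0, -1.0]]
ft_force: [-0.0, -0.3, 0.5]
gripper_width: 0.0256
grip_force: 0.0
```

```bash
python3 -c "
from h import *
peg();arc(35,63,5)"
```

```text
r 0.1215 ang 34.32 [ 0.7024 -0.04    0.0867] [-0.  -0.3  0.5] 2.85 0.025624560117934136
a 40.6 [-0.03 -1.34 -0.03] tw -6.3
a 46.2 [-0.21 -2.51 -0.03] tw -11.9
a 51.8 [-0.52 -3.67 -0.03] tw -17.5
a 57.4 [-0.93 -4.78 -0.03] tw -23.1
a 63.0 [-1.45 -5.86 -0.03] tw -28.7
```

Request:
drive_tool(motion=[{"x":0,"y":-0.25,"z":0,"twist":-1,"jaw":-0.4},{"x":0,"y":-0.5,"z":0,"twist":-2,"jaw":-0.4},{"x":0,"y":-0.7,"z":0,"twist":-3,"jaw":-0.4},{"x":0,"y":-0.9,"z":0,"twist":-4,"jaw":-0.4},{"x":0,"y":-1.2,"z":0,"twist":-5.5,"jaw":-0.4}])

```text
clock: 3.35
tcp_pos: [0.6957, -0.0304, 0.0871]
eef_rot: [[0.767, 0.642, 0.0], [0.642, -0.767, -0.001], [-0.0, 0.001, -1.0]]
ft_force: [0.1, -3.9, 1.3]
gripper_width: 0.0254
grip_force: 1.4
```

```bash
python3 -c "
from h import *
peg();arc(40,57,5)"
```

```text
r 0.1220 ang 39.80 [ 0.6957 -0.0304  0.0871] [ 0.1 -3.9  1.3] 3.35 0.025366074382155445
a 43.4 [-0.02 -0.77  0.01] tw -3.5
a 46.8 [-0.08 -1.49  0.01] tw -6.9
a 50.2 [-0.19 -2.2   0.01] tw -10.3
a 53.6 [-0.34 -2.91  0.01] tw -13.7
a 57.0 [-0.53 -3.61  0.01] tw -17.1
```

Request:
drive_tool(motion=[{"x":0,"y":-0.7,"z":0,"twist":-3.5,"jaw":-0.4},{"x":-0.1,"y":-1.4,"z":0,"twist":-7,"jaw":-0.4},{"x":-0.2,"y":-2.2,"z":0,"twist":-10.5,"jaw":-0.4},{"x":-0.3,"y":-2.9,"z":0,"twist":-14,"jaw":-0.4},{"x":-0.5,"y":-3.6,"z":0,"twist":-17,"jaw":-0.4}])

```text
clock: 3.85
tcp_pos: [0.6687, -0.0055, 0.0871]
eef_rot: [[0.544, 0.839, 0.001], [0.839, -0.544, -0.0], [-0.0, 0.001, -1.0]]
ft_force: [3.2, -2.3, -0.8]
gripper_width: 0.0257
grip_force: 1.6
```

```bash
python3 -c "
from h import *
peg();arc(57,77,5)"
```

```text
r 0.1227 ang 57.06 [ 0.6687 -0.0055  0.0871] [ 3.2 -2.3 -0.8] 3.85 0.025689907913866574
a 61.0 [-0.1  -0.84  0.01] tw -3.9
a 65.0 [-0.19 -1.68  0.01] tw -7.9
a 69.0 [-0.34 -2.52  0.01] tw -11.9
a 73.0 [-0.54 -3.35  0.01] tw -15.9
a 77.0 [-0.8  -4.16  0.01] tw -19.9
```

Request:
drive_tool(motion=[{"x":-0.1,"y":-0.8,"z":0,"twist":-4,"jaw":-0.4},{"x":-0.2,"y":-1.7,"z":0,"twist":-8,"jaw":-0.4},{"x":-0.3,"y":-2.5,"z":0,"twist":-12,"jaw":-0.4},{"x":-0.5,"y":-3.4,"z":0,"twist":-16,"jaw":-0.4},{"x":-0.8,"y":-4.2,"z":0,"twist":-20,"jaw":-0.4}])

```text
clock: 4.35
tcp_pos: [0.6293, 0.0112, 0.0872]
eef_rot: [[0.223, 0.975, 0.001], [0.975, -0.223, 0.0], [0.0, 0.001, -1.0]]
ft_force: [4.4, 0.4, -0.0]
gripper_width: 0.0258
grip_force: 1.8
```

```bash
python3 -c "
from h import *
peg();arc(77,97,5)"
```

```text
r 0.1228 ang 77.17 [0.6293 0.0112 0.0872] [ 4.4  0.4 -0. ] 4.35 0.025792223166211638
a 81.0 [-0.11 -0.81  0.02] tw -3.9
a 85.0 [-0.19 -1.66  0.02] tw -7.9
a 89.0 [-0.34 -2.5   0.02] tw -11.9
a 93.0 [-0.55 -3.33  0.02] tw -15.9
a 97.0 [-0.81 -4.14  0.02] tw -19.9
```

Request:
drive_tool(motion=[{"x":-0.1,"y":-0.8,"z":0,"twist":-4,"jaw":-0.4},{"x":-0.2,"y":-1.7,"z":0,"twist":-8,"jaw":-0.4},{"x":-0.3,"y":-2.5,"z":0,"twist":-12,"jaw":-0.4},{"x":-0.5,"y":-3.3,"z":0,"twist":-16,"jaw":-0.4},{"x":-0.8,"y":-4.1,"z":0,"twist":-20,"jaw":-0.4}])

```text
clock: 4.85
tcp_pos: [0.5877, 0.013, 0.0873]
eef_rot: [[-0.124, 0.992, 0.002], [0.992, 0.124, 0.001], [0.001, 0.002, -1.0]]
ft_force: [5.2, 2.1, -0.4]
gripper_width: 0.0255
grip_force: 1.8
```

```bash
python3 -c "
from h import *
peg();arc(97,117,5)"
```

```text
r 0.1224 ang 96.73 [0.5877 0.013  0.0873] [ 5.2  2.1 -0.4] 4.85 0.025547784949968247
a 101.0 [-0.07 -0.91  0.03] tw -3.9
a 105.0 [-0.15 -1.76  0.02] tw -7.9
a 109.0 [-0.3  -2.6   0.02] tw -11.9
a 113.0 [-0.5  -3.42  0.02] tw -15.9
a 117.0 [-0.77 -4.23  0.02] tw -19.9
```

Request:
drive_tool(motion=[{"x":-0.1,"y":-0.9,"z":0,"twist":-4,"jaw":-0.4},{"x":-0.2,"y":-1.7,"z":0,"twist":-8,"jaw":-0.4},{"x":-0.3,"y":-2.6,"z":0,"twist":-12,"jaw":-0.4},{"x":-0.5,"y":-3.4,"z":0,"twist":-16,"jaw":-0.4},{"x":-0.8,"y":-4.2,"z":0,"twist":-20,"jaw":-0.4}])

```text
clock: 5.35
tcp_pos: [0.5468, 0.0001, 0.0873]
eef_rot: [[-0.456, 0.89, 0.001], [0.89, 0.456, 0.001], [0.0, 0.002, -1.0]]
ft_force: [1.5, 4.0, -0.6]
gripper_width: 0.0254
grip_force: 1.8
```

```bash
python3 -c "
from h import *
peg();arc(117,137,5)"
```

```text
r 0.1218 ang 116.92 [5.468e-01 1.000e-04 8.730e-02] [ 1.5  4.  -0.6] 5.35 0.0254467238529999
a 121.0 [-0.01 -0.87  0.03] tw -3.9
a 125.0 [-0.1  -1.72  0.03] tw -7.9
a 129.0 [-0.25 -2.55  0.02] tw -11.9
a 133.0 [-0.45 -3.38  0.02] tw -15.9
a 137.0 [-0.71 -4.19  0.02] tw -19.9
```

Request:
drive_tool(motion=[{"x":0,"y":-0.9,"z":0,"twist":-4,"jaw":-0.4},{"x":-0.1,"y":-1.7,"z":0,"twist":-8,"jaw":-0.4},{"x":-0.3,"y":-2.5,"z":0,"twist":-12,"jaw":-0.4},{"x":-0.4,"y":-3.2,"z":0,"twist":-15,"jaw":-0.4},{"x":-0.6,"y":-3.8,"z":0,"twist":-18,"jaw":-0.4}])

```text
clock: 5.85
tcp_pos: [0.5156, -0.0227, 0.0873]
eef_rot: [[-0.708, 0.706, 0.001], [0.706, 0.708, 0.001], [-0.0, 0.001, -1.0]]
ft_force: [0.8, 4.0, 0.0]
gripper_width: 0.0255
grip_force: 1.7
```

Request:
drive_tool(motion=[{"x":0,"y":0,"z":0,"twist":0,"jaw":-0.4},{"x":0,"y":0,"z":0,"twist":0,"jaw":-0.4}])

```text
clock: 6.05
tcp_pos: [0.5157, -0.023, 0.0871]
eef_rot: [[-0.704, 0.71, 0.0], [0.71, 0.704, 0.0], [-0.0, 0.0, -1.0]]
ft_force: [0.4, -0.3, -0.6]
gripper_width: 0.0253
grip_force: 0.0
```

```bash
python3 -c "
from h import *
peg()
T=snap('top','t2');S=snap('scene','s2')
for a in([.602,-.1085],[.6029,-.1087],[.6009,-.1083]): print(sockets(T,np.array(a)))
a=cv2.resize(T['pixels'][155:315,330:490,::-1],(400,400),interpolation=cv2.INTER_CUBIC);b=cv2.resize(S['pixels'][240:400,150:350,::-1],(400,320),interpolation=cv2.INTER_CUBIC)
cv2.imwrite('pics/z2.png',np.hstack([a,cv2.copyMakeBorder(b,0,80,0,0,0)]))
"
```

```text
r 0.1215 ang 135.27 [ 0.5157 -0.023   0.0871] [ 0.4 -0.3 -0.6] 6.05 0.02530568021611393
[(-79.25, 12), (-19.25, 16), (41.25, 14)]
[(-79.75, 12), (-19.5, 15), (41.5, 13), (82.0, 17)]
[(-78.75, 12), (-19.25, 16), (40.75, 14)]
```

View pics/z2.png

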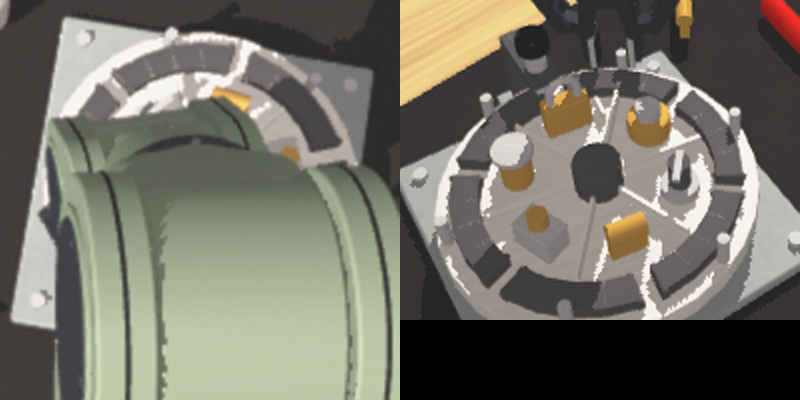

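The padlock is now just short of the bracket (scene crop (565,110)), with its socket at about 160.8° and the front at about 168.6°. About 7.8° remains.

```bash
python3 -c "
from h import *
arc(135.1,143.1,4)"
```

```text
a 137.1 [ 0.04 -0.4   0.  ] tw -2.3
a 139.1 [ 0.02 -0.82  0.  ] tw -4.3
a 141.1 [-0.02 -1.25  0.  ] tw -6.3
a 143.1 [-0.08 -1.67  0.  ] tw -8.3
```

Request:
drive_tool(motion=[{"x":0,"y":-0.4,"z":0,"twist":-2,"jaw":-0.4},{"x":0,"y":-0.8,"z":0,"twist":-4,"jaw":-0.4},{"x":0,"y":-1.2,"z":0,"twist":-6,"jaw":-0.4},{"x":-0.1,"y":-1.5,"z":0,"twist":-8,"jaw":-0.4},{"x":-0.1,"y":-1.65,"z":0,"twist":-8.2,"jaw":-0.4}])

```text
clock: 6.65
tcp_pos: [0.5043, -0.0359, 0.087]
eef_rot: [[-0.8, 0.6, -0.0], [0.6, 0.8, 0.0], [0.0, -0.0, -1.0]]
ft_force: [2.3, 3.6, 1.3]
gripper_width: 0.0259
grip_force: 1.6
```

Request:
drive_tool(motion=[{"x":0,"y":0,"z":0,"twist":0,"jaw":-0.4},{"x":0,"y":0,"z":0,"twist":0,"jaw":-0.4}])

```text
clock: 6.85
tcp_pos: [0.5044, -0.0358, 0.0869]
eef_rot: [[-0.799, 0.602, -0.001], [0.602, 0.799, -0.0], [0.0, -0.001, -1.0]]
ft_force: [0.0, 0.1, -0.2]
gripper_width: 0.0257
grip_force: 0.0
```

```bash
python3 -c "
from h import *
peg()
T=snap('top','t3');S=snap('scene','s3')
for a in([.602,-.1085],[.6029,-.1087],[.6009,-.1083]): print(sockets(T,np.array(a)))
go(.56,.03,.2,35)
"
```

```text
r 0.1217 ang 143.33 [ 0.5044 -0.0358  0.0869] [ 0.   0.1 -0.2] 6.85 0.025688415263744824
[(-71.75, 12), (-11.5, 15), (49.0, 13), (80.75, 18), (119.25, 10), (173.25, 22)]
[(-72.25, 12), (-11.5, 15), (49.5, 13), (81.25, 18), (119.5, 11), (173.25, 22)]
[(-71.25, 12), (-11.5, 15), (48.5, 13), (80.0, 17), (119.0, 7), (173.5, 23)]
clk 6.95 tcp [ 0.5045 -0.0357  0.0869] yaw 53.01 F [ 0.  -0.2  1.5]
shift [ -0.48   8.58 -11.31] twist 18.0
```

The socket is at about 168.6°, on target. I'll lift clear and move over the knob with the fingers shut.

Request:
drive_tool(motion=[{"x":0,"y":0,"z":-2,"twist":0,"jaw":-0.4},{"x":0,"y":0,"z":-5,"twist":0,"jaw":-0.4},{"x":0,"y":0,"z":-9,"twist":0,"jaw":-1},{"x":0,"y":0,"z":-11,"twist":0,"jaw":-1},{"x":0,"y":0,"z":-11,"twist":0,"jaw":-1}])

```text
clock: 7.45
tcp_pos: [0.5054, -0.0357, 0.1993]
eef_rot: [[-0.799, 0.602, 0.004], [0.602, 0.799, -0.0], [-0.003, 0.002, -1.0]]
ft_force: [0.3, -0.3, -0.6]
gripper_width: -0.0
grip_force: 0.0
```

```bash
python3 -c "
from h import *
peg();go(.4991,-.0877,.17,53)
"
```

```text
r 0.1210 ang 143.00 [ 0.5054 -0.0357  0.1993] [ 0.3 -0.3 -0.6] 7.45 -1.4782005063032714e-05
clk 7.45 tcp [ 0.5054 -0.0357  0.1993] yaw 53.01 F [ 0.3 -0.3 -0.6]
shift [-2.62 -4.54  2.93] twist 0.0
```

Request:
drive_tool(motion=[{"x":-1.3,"y":-2.2,"z":0.5,"twist":0,"jaw":-1},{"x":-2.6,"y":-4.5,"z":2,"twist":0,"jaw":-1},{"x":-2.6,"y":-4.5,"z":3.2,"twist":0,"jaw":-1},{"x":-2.6,"y":-4.5,"z":3.2,"twist":0,"jaw":-1},{"x":-2.6,"y":-4.5,"z":3.2,"twist":0,"jaw":-1}])

```text
clock: 7.95
tcp_pos: [0.4982, -0.0867, 0.1648]
eef_rot: [[-0.799, 0.601, -0.001], [0.601, 0.799, 0.0], [0.001, -0.0, -1.0]]
ft_force: [0.7, 0.9, -0.3]
gripper_width: -0.0002
grip_force: 0.0
```

```bash
python3 -c "
from h import *
S=snap('scene','s4');go(.4991,-.0877,.155,53)
cv2.imwrite('pics/z4.png',cv2.resize(S['pixels'][190:340,130:330,::-1],(800,600),interpolation=cv2.INTER_CUBIC))
"
```

```text
clk 8.0 tcp [ 0.4984 -0.0866  0.1651] yaw 53.08 F [ 0.9 -0.4  0.3]
shift [-0.13 -0.05  1.01] twist 0.1
```

View pics/z4.png

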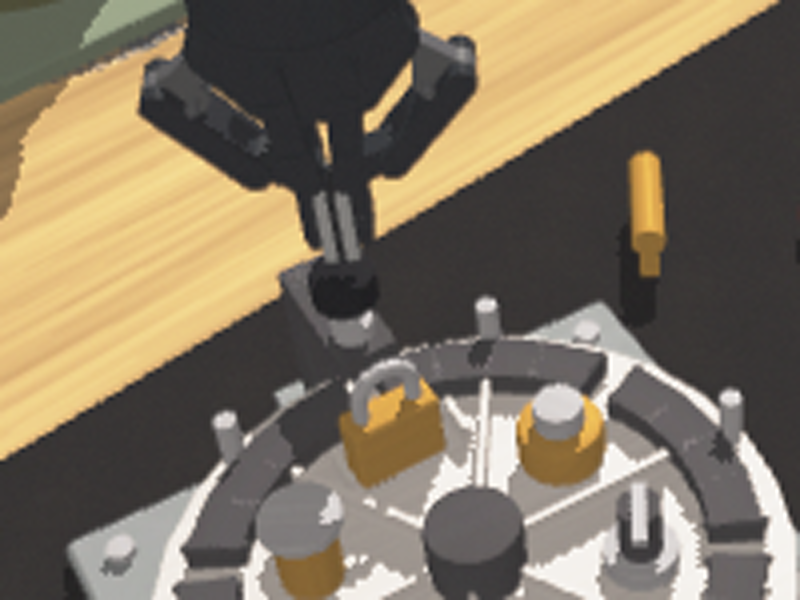

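The shut fingers stand right above the knob (crop (342,290)) and the padlock is at the front. I'll press in small steps.

Request:
drive_tool(motion=[{"x":-0.1,"y":0,"z":0.5,"twist":0,"jaw":-1},{"x":-0.1,"y":0,"z":0.9,"twist":0,"jaw":-1},{"x":-0.1,"y":0,"z":1.1,"twist":0,"jaw":-1},{"x":-0.1,"y":0,"z":1.2,"twist":0,"jaw":-1},{"x":-0.1,"y":0,"z":1.3,"twist":0,"jaw":-1}])

```text
clock: 8.5
tcp_pos: [0.499, -0.0876, 0.152]
eef_rot: [[-0.799, 0.601, -0.0], [0.601, 0.799, 0.0], [0.0, -0.0, -1.0]]
ft_force: [-1.7, 1.1, 2.9]
gripper_width: 0.0001
grip_force: 1.7
```

Request:
drive_tool(motion=[{"x":0,"y":0,"z":0.1,"twist":0,"jaw":-1},{"x":0,"y":0,"z":0.2,"twist":0,"jaw":-1},{"x":0,"y":0,"z":0.3,"twist":0,"jaw":-1},{"x":0,"y":0,"z":0.3,"twist":0,"jaw":-1}])

```text
clock: 8.9
tcp_pos: [0.4991, -0.0878, 0.1489]
eef_rot: [[-0.799, 0.601, -0.0], [0.601, 0.799, -0.0], [-0.0, -0.0, -1.0]]
ft_force: [-0.0, -1.1, -0.1]
gripper_width: 0.0001
grip_force: 0.0
```

Request:
drive_tool(motion=[{"x":0,"y":0,"z":0.05,"twist":0,"jaw":-1},{"x":0,"y":0,"z":0.1,"twist":0,"jaw":-1},{"x":0,"y":0,"z":0.15,"twist":0,"jaw":-1},{"x":0,"y":0,"z":0.2,"twist":0,"jaw":-1}])

```text
clock: 9.3
tcp_pos: [0.4992, -0.0878, 0.147]
eef_rot: [[-0.799, 0.601, 0.0], [0.601, 0.799, -0.0], [-0.0, -0.0, -1.0]]
ft_force: [0.3, -0.3, 3.1]
gripper_width: 0.0003
grip_force: 1.6
```

Request:
drive_tool(motion=[{"x":0,"y":0,"z":0.05,"twist":0,"jaw":-1},{"x":0,"y":0,"z":0.1,"twist":0,"jaw":-1},{"x":0,"y":0,"z":0.15,"twist":0,"jaw":-1}])

```text
clock: 9.6
tcp_pos: [0.4992, -0.0878, 0.1455]
eef_rot: [[-0.799, 0.601, 0.0], [0.601, 0.799, -0.0], [-0.0, -0.0, -1.0]]
ft_force: [0.6, 0.1, 4.4]
gripper_width: -0.0
grip_force: 1.6
```

The plunger is past ring height at only 4 N, so it has entered the socket. I'll continue.

Request:
drive_tool(motion=[{"x":0,"y":0,"z":0.1,"twist":0,"jaw":-1},{"x":0,"y":0,"z":0.2,"twist":0,"jaw":-1},{"x":0,"y":0,"z":0.3,"twist":0,"jaw":-1},{"x":0,"y":0,"z":0.4,"twist":0,"jaw":-1},{"x":0,"y":0,"z":0.5,"twist":0,"jaw":-1}])

```text
clock: 10.1
tcp_pos: [0.4991, -0.0878, 0.1404]
eef_rot: [[-0.799, 0.601, 0.0], [0.601, 0.799, -0.0], [-0.0, -0.0, -1.0]]
ft_force: [1.1, -0.3, 4.1]
gripper_width: 0.0002
grip_force: 1.7
```

Request:
drive_tool(motion=[{"x":0,"y":0,"z":0.1,"twist":0,"jaw":-1},{"x":0,"y":0,"z":0.2,"twist":0,"jaw":-1},{"x":0,"y":0,"z":0.25,"twist":0,"jaw":-1},{"x":0,"y":0,"z":0.3,"twist":0,"jaw":-1}])

```text
clock: 10.5
tcp_pos: [0.4992, -0.0878, 0.1375]
eef_rot: [[-0.799, 0.601, 0.0], [0.601, 0.799, -0.0], [-0.0, -0.0, -1.0]]
ft_force: [2.2, -2.1, 3.0]
gripper_width: 0.0001
grip_force: 1.6
```

Next come half-millimetre steps until the force shows the stop.

Request:
drive_tool(motion=[{"x":0,"y":0,"z":0.04,"twist":0,"jaw":-1},{"x":0,"y":0,"z":0.08,"twist":0,"jaw":-1}])

```text
clock: 10.7
tcp_pos: [0.4992, -0.0878, 0.1369]
eef_rot: [[-0.799, 0.601, 0.0], [0.601, 0.799, -0.0], [-0.0, 0.0, -1.0]]
ft_force: [-1.1, -0.8, 17.9]
gripper_width: 0.0001
grip_force: 8.6
```

The force rises to 18 N at exactly the expected depth (TCP 0.137), so the plunger is home. I'll lift off and check.

Request:
drive_tool(motion=[{"x":0,"y":0,"z":-0.3,"twist":0,"jaw":-1},{"x":0,"y":0,"z":-1.5,"twist":0,"jaw":-1},{"x":0,"y":0,"z":-4,"twist":0,"jaw":-1},{"x":0,"y":0,"z":-8,"twist":0,"jaw":-1},{"x":0,"y":0,"z":-10,"twist":0,"jaw":-1}])

```text
clock: 11.2
tcp_pos: [0.4991, -0.0876, 0.2391]
eef_rot: [[-0.799, 0.601, 0.001], [0.601, 0.799, -0.0], [-0.001, 0.001, -1.0]]
ft_force: [-0.4, 0.5, -0.6]
gripper_width: -0.0003
grip_force: 0.0
```

Request:
drive_tool(motion=[{"x":0,"y":0,"z":0,"twist":0,"jaw":-1},{"x":0,"y":0,"z":0,"twist":0,"jaw":-1}])

```text
clock: 11.4
tcp_pos: [0.4988, -0.0877, 0.2364]
eef_rot: [[-0.799, 0.601, -0.001], [0.601, 0.799, 0.0], [0.0, -0.0, -1.0]]
ft_force: [0.6, -0.5, -1.3]
gripper_width: 0.0001
grip_force: 0.0
```

```bash
python3 -c "
from h import *
S=snap('scene','s5');peg()
cv2.imwrite('pics/z5.png',cv2.resize(S['pixels'][190:340,130:330,::-1],(800,600),interpolation=cv2.INTER_CUBIC))
for z in(.128,.112): print(4*(proj(S,[.4991,-.0877,z])-[130,190]))
"
```

```text
r 0.1054 ang 168.58 [ 0.4986 -0.0876  0.2359] [ 0.6 -0.5  0.4] 11.45 -2.6448216713570637e-05
[348.45642091 273.05137372]
[353.90117989 300.43520312]
```

View pics/z5.png

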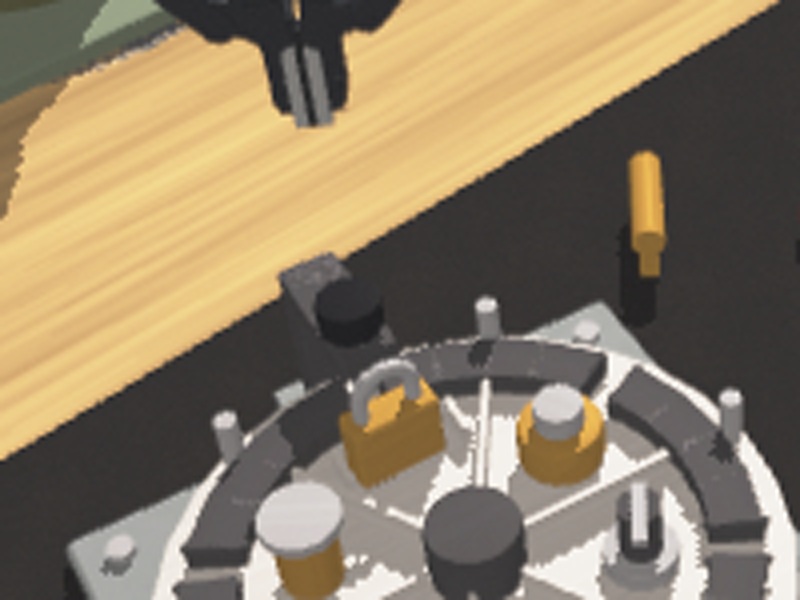

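The knob now sits down on the bracket arm, with its top at about (350,298) against (354,300) expected for fully home. The padlock is at the front.

```bash
python3 -c "
from workcell import arm
print(arm.close_job())"
```

```text
the job is handed in; nothing more can be done
None
```

The padlock is at the front and the carousel is locked there: the plunger went fully home on the first try, the highest force I read was about 18 N, nothing else on the bench was touched, and I handed the job in at about 11.5 s.

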